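Fit the two boards of a counter display stand

TASK

Build up the brass display stand: first lower the loose board with the large holes over the four posts so that it lies flat on the lower step of all four, and let go. Then draw the other board out from under the packet riser by its exposed end, put it down flat on the open counter and let go, take it again by its middle (the stand's rails leave room for fingers only there), and lower it over the post tips onto the upper step. Lower the boards rather than dropping them, and leave the other goods standing where they are.

Things in the scene. Friction and masses are not known exactly. Their poses are not given: they have to be found in the camera images.
- stand: Brass display stand, fixed. Origin: centre of its underside, on the counter; x along its length, y across, z up. Foot plate 230 x 100 x 12 mm. Four vertical stepped posts at x = +-75, y = +-15 mm: 26 mm diameter up to z = 50, 14 mm up to z = 95, 6 mm up to z = 115, then a cone to the tip at z = 122. Each board goes centred on the origin, length along x, either way round.
- lower_step (a point): Point on the stand's axis (above its origin) at the height of the lower step, 50 mm above the counter: the underside of the large-holed board comes here. Same axes as the stand.
- upper_step (a point): Point on the stand's axis at the height of the upper step (its edge bevelled 1 mm), 95 mm above the counter: the underside of the small-holed board comes here. Same axes as the stand.
- rails (a point): Point on the stand's axis, 130 mm above the counter, at the top of its rails: one inverted U of 8 mm brass rod by each corner, at y = +-41 mm, over x = 60 to 100 and -60 to -100 mm. They bar fingers from a board's long edges near its ends; the middle (|x| under 55 mm) is free.
- lower_board: Dark wooden board 190 x 60 x 12 mm, about 0.1 kg, lying flat and free on the counter, on the robot's right (-y); four through holes of 19 mm diameter at x = +-75, y = +-15 mm. Origin: centre of its underside; x along its length, y across, z up. Belongs on the lower step.
- upper_board: Dark wooden board 190 x 60 x 12 mm, about 0.1 kg; four through holes of only 10 mm diameter at x = +-75, y = +-15 mm. Origin: centre of its underside; x along its length, y across, z up. Starts flat on the counter under the riser, on the robot's left (+y); 55 to 75 mm of its -x end stick out of the riser's front. Belongs on the upper step.
- rack: Low riser, fixed: a stone top 180 (x) x 160 (y) mm, 44 to 50 mm above the counter, on four 8 mm legs at its corners, open in front, bearing chocolate packets up to 112 mm above the counter. Origin: centre of its footprint on the counter; its front is at -x, towards the robot. The counter is clear for 200 mm in front of it.
- rack_front (a point): Middle of the riser's front edge, at its upper face, 50 mm above the counter, 90 mm in front of the riser's origin. The packets begin about 50 mm behind this edge.
- jar_a: Lidded jar, 58 mm diameter, 70 mm tall, a bystander between the robot and the stand, to the left; origin: centre of its underside.
- jar_b: Lidded jar, 58 mm diameter, 70 mm tall, a bystander between the robot and the stand, to the right; origin: centre of its underside.
- jar_c: Lidded jar, 66 mm diameter, 90 mm tall, a bystander beyond the lower board; origin: centre of its underside.
- box_a: Gift box 90 x 90 x 60 mm, a bystander beyond the stand; origin: centre of its underside.
- box_b: Gift box 100 x 70 x 45 mm, a bystander to the right of the lower board; origin: centre of its underside.
- cup: Open cup, 76 mm across the rim, 70 mm tall, a bystander beyond the stand, to the right; origin: centre of its underside.
Mind the look-alikes: they are no part of the job. Leave any blue look-alike of the lower_board alone.

How it is judged:
By the outcome, as a careful person would: the job done as asked, in the order asked, and still so for the second after the job is handed in, with the robot touching nothing.
It also fails if it takes over 72 s, if anything falls off the work surface, if the arm or the gripper's body presses on something with over 40 N, if the wrist force passes 120 N, or if a joint passes its speed limit or range.

ROBOT

A 6-joint arm with a two-finger parallel gripper is mounted at the origin on the work surface. World frame = base frame: x ahead of the robot, y to its left, z up, the work surface at z = 0. Lengths are in mm, angles in rad, forces in N, time in s.
With the tool pointing down it reaches from about 300 to 775 mm from the base axis. Payload 14.6 kg.
Tool frame: the origin (TCP) lies at the very end of the fingers, on their centre line; the grasp point (between the pads) lies 19 mm behind it (grip_point_offset is the distance from the TCP to the grasp point, in mm); z points along the fingers, y is the line along which they close (so a half turn about z gives the same grasp; the last joint's range is limited). The gripper opens to 94 mm and grips with 3 to 60 N. Pads are 16 mm wide; open, the fingers measure 119 mm over their backs; the gripper's body (75 mm by 177 mm) begins 78 mm behind the grasp point.
Start: joints at [-1.4, 0.3, 1.521, -0, 1.321, -0.067], TCP at [129.554, -534.514, 205.446] pointing down, gripper open.
Joint ranges: [-3.03, 3.03], [-0.79, 2.21], [0.23, 2.52], [-1.04, 4.18], [0, 3.07], [-2.55, 2.55]. Speed limits (rad/s): [2.22, 2.22, 2.57, 3.14, 3.14, 3.14].

INTERFACE

Orientations are given as [roll, pitch, yaw] about the fixed x, y, z axes, in that order (R = Rz(yaw) Ry(pitch) Rx(roll)).
In Python, from cell import read_state, camera, camera_info, sign_off, grip_point_offset gives the robot as it stands.
- The arm moves only by the shell command python3 -m handwheel 'ROWS' [FORCE]. ROWS is text: rows parted by semicolons, each of 5 numbers parted by spaces: the shift along the world's x, y, z in units of 40 mm (1.0 is 40 mm), then the turn about the world's z in units of 5 degrees (1.0 is 5 degrees), then the closure, from 0 (fully open) to 1 (shut). In form: dx dy dz yaw gripper; .... A call has 1 to 12 rows; each row shifts and turns the commanded pose from where the row before left it; what a row does not reach is not made up. A row lasts 1/12 s, in which the tool goes at most 41.7 mm and 7.16 degrees, less where a joint would pass 70% of its speed; a pose out of reach is approached as far as the arm can. A call is refused whole if a number of a shift passes 1 or a number of a turn 1, either way. A call with a gripper value outside its range is refused whole. The fingers move at their own pace and stop on an object; FORCE is the grip in N (left out, the last holds). Time passes only in rows, so rows that do not move let the fingers close. It gives the time, the measured TCP pose, the force, the opening and the grip force at its end, in the units of the state.
- read_state(): the state, without advancing time (a new reading comes with each control period).
- camera(name): name is "scene" or "side" or "wrist"; returns (picture, depth): 420x560x3 uint8, red, green, blue; 420x560 float32, mm along the optical axis (not along the pixel's ray), 0 where there is no reading.
- camera_info(name): a dict with "intrinsics" (3x3 intrinsics, pixels), "world_from_camera" (4x4, takes a point from camera to world coordinates). Camera axes: x right, y down, z forward; pixel columns grow to the right and rows downward; lengths in mm; the calibration is good to about 2 mm. A picture is of the moment at which its call begins: read the wrist's pose just before it. camera_info takes no time and is no camera call; for the wrist camera it gives the pose at the moment of the call.
- sign_off(): hands the job in; it is judged then, once.
The state is a dict: "clock": time; "joints": joint angles; "qd": joint speeds; "effort": joint torques, N m; "eef_pos": TCP position; "eef_rot": TCP orientation; "wrist_force": force on the tool from outside, world axes, zero at the start; "moment": the same for the moment, N m; "finger_gap": finger opening in mm; "finger_force": force on a finger pad.
Only numpy, scipy, OpenCV 4.12 (cv2) and the standard library are available. Lean on these libraries where they do the work, as an engineer would, in place of code of your own. Each camera call takes 0.05 s, during which the arm holds its last target. There are 200 camera calls.

## Working session

There is one attempt and no reset: what is moved stays moved. The work goes in short steps, Python scripts to look and compute and a shell command to move; the robot and the scene stay as the last step left them, time stands still between calls to the robot, and variables do not carry over. Pictures are saved under pics/ and viewed, at most 10 in all, crops included, and the job is handed in when it is done.

```bash
mkdir -p pics; python3 - <<'E'
from cell import *
import cv2, numpy as np
print(read_state(), grip_point_offset)
ims=[]
for n in ("scene","side"):
    im,d=camera(n); np.savez(f"pics/{n}0.npz",im=im,d=d,K=camera_info(n)["intrinsics"],T=camera_info(n)["world_from_camera"])
    cv2.imwrite(f"pics/{n}0.png",im[:,:,::-1]); print(n,np.array(camera_info(n)["world_from_camera"]).round(2).tolist(),np.array(camera_info(n)["intrinsics"]).tolist())
E
```

```text
{'clock': 0.0, 'joints': array([-1.39959274e+00,  3.00474548e-01,  1.52160692e+00,  9.49188764e-06,
        1.32068164e+00, -6.65743261e-02]), 'qd': array([-1.52153757e-03, -7.14244245e-04,  9.15561786e-04, -1.25861243e-05,
        8.45006064e-04,  1.39471502e-03]), 'effort': array([-6.83892358e-04, -5.31811023e+01, -3.52735233e+01,  7.07709999e-02,
        2.44297413e-02, -7.29251701e-05]), 'eef_pos': array([ 129.51637176, -534.25622275,  204.87350557]), 'eef_rot': array([-3.14042540e+00, -8.70381901e-05,  2.37775502e-01]), 'wrist_force': array([-0.07443731,  0.18844464,  0.35294358]), 'moment': array([-0.03160025, -0.02514361, -0.0514156 ]), 'finger_force': 0.0, 'finger_gap': 93.91857967236618} 18.8
scene [[-0.86, 0.3, -0.41, 1105.44], [0.51, 0.48, -0.72, 1004.04], [-0.02, -0.82, -0.57, 958.79], [0.0, 0.0, 0.0, 1.0]] [[494.29562730813444, 0.0, 281.0004476204674], [0.0, 494.29562730813444, 203.24403739291336], [0.0, 0.0, 1.0]]
side [[-0.86, -0.26, 0.43, 52.82], [-0.5, 0.42, -0.76, 636.38], [0.02, -0.87, -0.49, 581.14], [0.0, 0.0, 0.0, 1.0]] [[394.30004803485224, 0.0, 278.23463767231164], [0.0, 394.30004803485224, 208.66641818934755], [0.0, 0.0, 1.0]]
```

View pics/scene0.png

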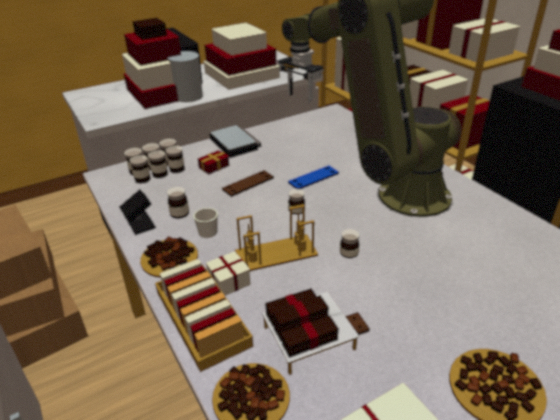

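View pics/side0.png

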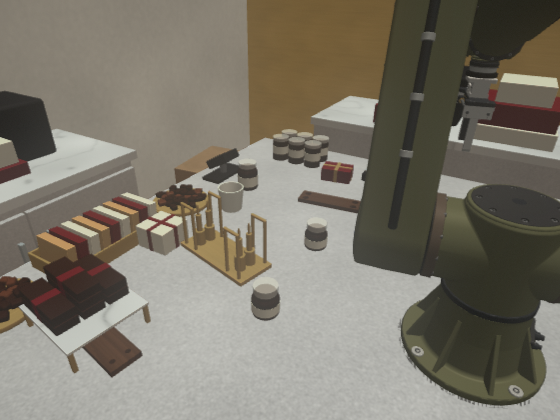

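The scene view shows three board-like things: the dark board at scene (248,182) (side view (330,201)), the blue look-alike at (314,177), and the dark end poking out of the riser at (357,323) (side view (112,348)). The lower board is the dark one at (248,182) and the upper board is the end at (357,323). The stand's foot plate is at (277,250).

```bash
cat > h.py <<'E'
import cv2, numpy as np
def ray(K,T,px,z):
    px=np.atleast_2d(np.asarray(px,float)); K=np.array(K);T=np.array(T)
    d=np.c_[(px[:,0]-K[0,2])/K[0,0],(px[:,1]-K[1,2])/K[1,1],np.ones(len(px))]@T[:3,:3].T
    o=T[:3,3]; return o+d*((z-o[2])/d[:,2])[:,None]
def cloud(K,T,d):
    K=np.array(K);T=np.array(T);v,u=np.mgrid[:d.shape[0],:d.shape[1]]
    p=np.stack([(u-K[0,2])/K[0,0]*d,(v-K[1,2])/K[1,1]*d,d],-1)
    return p@T[:3,:3].T+T[:3,3]
def rect(mask,K,T,z):
    c=max(cv2.findContours(mask.astype(np.uint8),0,1)[0],key=cv2.contourArea)[:,0]
    return c, cv2.minAreaRect(ray(K,T,c,z)[:,:2].astype(np.float32))
E
python3 - <<'E'
from h import *
for n,wins in (("scene",{"lower":(220,165,280,200,12),"upper":(342,308,375,340,12),"stand":(230,235,325,272,12)}),("side",{"upper":(75,325,145,375,12),"stand":(175,215,275,285,12)})):
    f=np.load(f"pics/{n}0.npz");im=f["im"].astype(int);d=f["d"];P=cloud(f["K"],f["T"],d)
    for k,(a,b,c,e,z) in wins.items():
        m=np.zeros(d.shape,bool);s=im[b:e,a:c]
        if k=="stand": q=(s[...,0]-s[...,2]>50)&(P[b:e,a:c,2]<25)
        else: q=(s.sum(-1)<260)&(s[...,0]>s[...,2]+8)&(P[b:e,a:c,2]<25)
        m[b:e,a:c]=q
        _,r=rect(m,f["K"],f["T"],z);print(n,k,q.sum(),np.round(cv2.boxPoints(r)).tolist(),np.round(r[0]),np.round(r[1]),round(r[2],1))
    # top surfaces by height
    m=(P[...,2]>20)&(P[...,2]<135)&(P[...,0]>250)&(P[...,0]<800)&(abs(P[...,1])<480)&(d>0)
    N,L,S,C=cv2.connectedComponentsWithStats(m.astype(np.uint8))
    for i in range(1,N):
        if S[i,4]>60: q=P[L==i];print(n,"obj",C[i].round(),q.min(0).round(),q.max(0).round())
f=np.load("pics/scene0.npz");a=cv2.resize(f["im"][160:210,215:345],None,fx=6,fy=6,interpolation=2)[:,:,::-1];b=cv2.resize(f["im"][230:350,230:380],None,fx=2,fy=2)[:,:,::-1]
o=np.zeros((545,780,3),np.uint8);o[:300]=a;o[300:540,:300]=b;cv2.imwrite("pics/c1.png",o)
E
```

```text
scene lower 523 [[357.0, -351.0], [366.0, -415.0], [555.0, -387.0], [545.0, -323.0]] [ 456. -369.] [190.  65.] 8.5
scene upper 245 [[508.0, 335.0], [539.0, 330.0], [549.0, 393.0], [518.0, 397.0]] [528. 364.] [63. 31.] 81.3
scene stand 1299 [[437.0, -7.0], [644.0, -55.0], [667.0, 47.0], [461.0, 94.0]] [552.  20.] [104. 212.] 77.0
scene obj [178. 200.] [ 699. -370.   20.] [ 763. -301.   93.]
scene obj [300. 219.] [ 363. -175.   20.] [517.  85. 132.]
scene obj [206. 220.] [ 653. -236.   20.] [ 729. -150.   73.]
scene obj [235. 269.] [605. -53.  20.] [800. 285. 134.]
scene obj [350. 241.] [348.  99.  21.] [405. 155.  74.]
scene obj [185. 246.] [ 766. -191.   20.] [800. -90.  35.]
scene obj [307. 325.] [553. 238.  20.] [751. 421. 116.]
scene obj [275. 381.] [778. 352.  20.] [800. 459.  37.]
side upper 1543 [[493.0, 334.0], [590.0, 319.0], [600.0, 380.0], [502.0, 395.0]] [546. 357.] [61. 98.] 81.2
side stand 1377 [[434.0, -8.0], [656.0, -60.0], [678.0, 37.0], [457.0, 89.0]] [556.  14.] [ 99. 228.] 76.8
side obj [123. 267.] [ 446. -370.   20.] [800. 422. 131.]
side obj [316. 231.] [ 356. -173.   20.] [ 413. -116.   72.]
side obj [265. 295.] [342.  98.  20.] [397. 153.  73.]
```

View pics/c1.png

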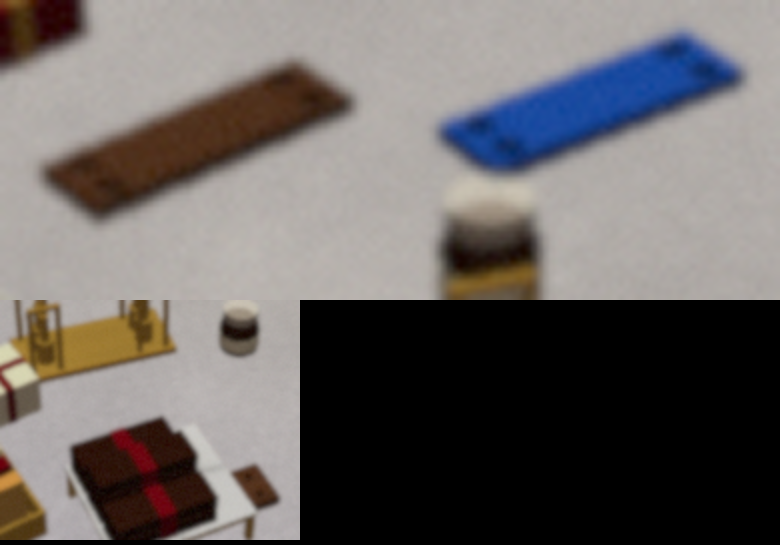

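The crop confirms it: the dark board with four large holes is the lower board (crop centre about (195,138)), with the blue one beside it at (590,100). The upper board's end sticks out of the riser at crop (257,485). I'm moving above the lower board.

```bash
python3 -m handwheel '.8 .41 0 -.1 0;.8 .41 0 -.1 0;.8 .41 0 -.1 0;.8 .41 0 -.1 0;.8 .41 0 -.1 0;.8 .41 0 -.1 0;.8 .41 0 -.1 0;.8 .41 0 -.1 0;.8 .41 0 -.1 0;.8 .41 0 -.1 0;0 0 0 0 0;0 0 0 0 0' 20
cat >> h.py <<'E'
def shot(name):
    from cell import camera,camera_info,read_state
    info=camera_info("wrist");s=read_state();im,d=camera("wrist")
    np.savez(f"pics/{name}.npz",im=im,d=d,K=info["intrinsics"],T=info["world_from_camera"]);cv2.imwrite(f"pics/{name}.png",im[:,:,::-1])
    print("TCP",s["eef_pos"].round(1),"yaw",np.degrees(s["eef_rot"][2]).round(1),"gap",s["finger_gap"],"t",s["clock"])
    return im.astype(int),d,info["intrinsics"],info["world_from_camera"]
E
python3 - <<'E'
from h import *
im,d,K,T=shot("w1");P=cloud(K,T,d);print(np.array(T).round(2))
m=(im.sum(-1)<260)&(im[...,0]>im[...,2]+8)&(P[...,2]<25)
_,r=rect(m,K,T,12);print(np.round(cv2.boxPoints(r)).tolist(),r)
E
```

```text
clock: 1.1
eef_pos: [450.6, -369.4, 204.8]
eef_rot: [-3.141, 0.001, 0.153]
wrist_force: [-0.3, -0.5, -0.3]
finger_gap: 93.9
finger_force: 0.0
TCP [ 450.6 -369.4  204.8] yaw 8.8 gap 93.93578592251816 t 1.1
[[ 1.5000e-01 -9.6000e-01 -2.5000e-01  5.2409e+02]
 [-9.9000e-01 -1.5000e-01 -4.0000e-02 -3.5846e+02]
 [ 0.0000e+00  2.6000e-01 -9.7000e-01  3.8356e+02]
 [ 0.0000e+00  0.0000e+00  0.0000e+00  1.0000e+00]]
[[355.0, -368.0], [363.0, -423.0], [547.0, -397.0], [539.0, -342.0]] ((451.2470703125, -382.6382751464844), (186.1758575439453, 55.83561706542969), 8.164285659790039)
```

View pics/w1.png

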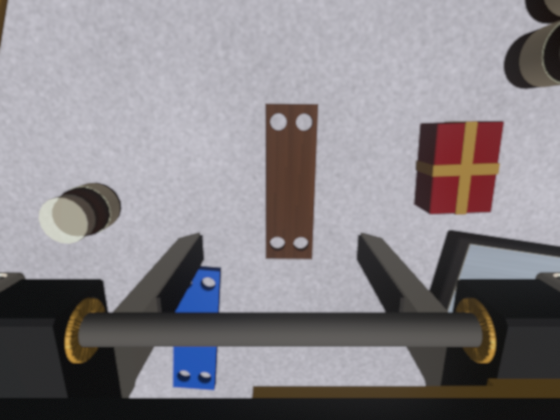

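The wrist view shows the lower board at (291,181), about 10 px right of the finger centre line. The blue board is at the lower left (200,330) and the gift box at (460,168).

```bash
python3 - <<'E'
from h import *
f=np.load("pics/w1.npz");im=f["im"].astype(int);d=f["d"];K=f["K"];T=f["T"];P=cloud(K,T,d);print(K)
m=(im.sum(-1)<260)&(im[...,0]>im[...,2]+8)&(P[...,2]<25);m[:100]=0
n=np.zeros_like(m);n[100:265,255:325]=m[100:265,255:325];q=P[n];print(np.median(q,0),q.min(0),q.max(0),P[150,200],P[60,300])
c,r=rect(n,K,T,12);print(c.min(0),c.max(0),r)
print(ray(K,T,[[265,103],[317,104],[313,259],[266,259]],12).round(1))
g=np.load("pics/scene0.npz");P=cloud(g["K"],g["T"],g["d"]);im=g["im"].astype(int);print("scene",P[182,240:256:4].round())
m=np.zeros(d.shape,bool);m[165:200,220:280]=((im.sum(-1)<260)&(im[...,0]>im[...,2]+8))[165:200,220:280];q=P[m];print(np.median(q,0),q.min(0),q.max(0))
E
```

```text
[[314.55139483   0.         279.86634925]
 [  0.         314.55139483 204.26468691]
 [  0.           0.           1.        ]]
[ 457.15201123 -381.76451044   11.62751305] [ 354.64226918 -422.58715679    1.72857773] [ 547.14548294 -341.85678688   14.28345321] [ 475.84352142 -269.03682808    0.90189932] [ 5.92832429e+02 -3.71148516e+02 -3.02153836e-02]
[267 105] [316 257] ((451.2470703125, -382.6382751464844), (186.1758575439453, 55.83561706542969), 8.164285659790039)
[[ 540.6 -339.3   12. ]
 [ 548.5 -397.4   12. ]
 [ 361.3 -426.9   12. ]
 [ 352.2 -367.4   12. ]]
scene [[ 475. -394.    8.]
 [ 462. -389.    7.]
 [ 452. -377.    9.]
 [ 443. -361.   15.]]
[ 461.83988294 -373.14991765    9.23287859] [ 355.37559738 -537.38487657   -5.90663887] [1105.43598703 1004.04225805  958.79173759]
```

```bash
python3 -m handwheel '0 -.33 0 -.1 0;0 0 -.7 0 0;0 0 -.7 0 0;0 0 -.7 0 0;0 0 -.7 0 0;0 0 -.7 0 0;0 0 0 0 0;0 0 0 0 0'
python3 - <<'E'
from h import *
im,d,K,T=shot("w2");P=cloud(K,T,d)
m=(im.sum(-1)<260)&(im[...,0]>im[...,2]+8)&(P[...,2]<25)&(P[...,2]>-5)&(d>0)
c,r=rect(m,K,T,12);print(c.min(0),c.max(0),r,cv2.boxPoints(r).round(1).tolist())
E
```

```text
clock: 1.82
eef_pos: [448.4, -384.1, 65.2]
eef_rot: [-3.14, 0.001, 0.141]
wrist_force: [-0.2, 0.5, -0.4]
finger_gap: 93.7
finger_force: 0.0
TCP [ 448.4 -384.1   65.2] yaw 8.1 gap 93.66655356734638 t 1.8167
[235  87] [317 312] ((456.0880126953125, -381.2545166015625), (177.989501953125, 57.994537353515625), 8.205118179321289) [[363.8999938964844, -365.29998779296875], [372.1000061035156, -422.70001220703125], [548.2999877929688, -397.29998779296875], [540.0, -339.8999938964844]]
```

```bash
python3 -m handwheel '.07 .04 0 0 0;0 0 -.5 0 0;0 0 -.5 0 0;0 0 -.4 0 0;0 0 -.15 0 0;0 0 0 0 0' ; python3 -m handwheel '0 0 0 0 .3;0 0 0 0 .5;0 0 0 0 .5;0 0 0 0 .5;0 0 0 0 .5;0 0 0 0 .5;0 0 0 0 .5' 25
```

```text
clock: 2.37
eef_pos: [452.4, -382.1, 3.6]
eef_rot: [-3.141, 0.0, 0.142]
wrist_force: [-0.4, -0.1, 0.4]
finger_gap: 94.1
finger_force: 0.0
clock: 2.95
eef_pos: [452.5, -382.2, 3.9]
eef_rot: [3.141, -0.0, 0.142]
wrist_force: [-0.8, 1.0, 4.1]
finger_gap: 59.8
finger_force: 25.0
```

```bash
python3 -m handwheel '0 0 .2 0 .5;0 0 .4 0 .5;0 0 .6 0 .5;0 0 .8 0 .5;0 0 .8 0 .5;0 0 .8 0 .5;0 0 .8 0 .5;0 0 .8 0 .5;0 0 .8 0 .5;0 0 0 0 .5' 30;  python3 -m handwheel '.27 .72 0 -.5 .5;.27 .72 0 -.5 .5;.27 .72 0 -.5 .5;.27 .72 0 -.5 .5;.27 .72 0 -.5 .5;.27 .72 0 -.5 .5;.27 .72 0 -.5 .5;.27 .72 0 -.5 .5;0 0 0 0 .5;0 0 0 0 .5;0 0 0 0 .5'
python3 - <<'E'
from h import *
im,d,K,T=shot("w3");P=cloud(K,T,d)
m=(im[...,0]-im[...,2]>50)&(P[...,2]<22)&(P[...,2]>2)&(d>0)
c,r=rect(m,K,T,12);print(c.min(0),c.max(0),r,cv2.boxPoints(r).round(1).tolist())
E
```

```text
clock: 3.78
eef_pos: [453.5, -383.1, 250.7]
eef_rot: [3.134, -0.006, 0.142]
wrist_force: [-0.0, -0.7, 0.2]
finger_gap: 59.6
finger_force: 30.0
clock: 4.7
eef_pos: [538.5, -152.0, 243.4]
eef_rot: [3.141, 0.0, -0.207]
wrist_force: [-0.6, -0.9, -0.9]
finger_gap: 59.8
finger_force: 30.0
TCP [ 538.5 -152.   243.4] yaw -11.8 gap 59.81080465222341 t 4.7
[110  96] [197 266] ((561.390625, 9.072700500488281), (99.67574310302734, 227.62086486816406), 76.70035552978516) [[439.20001220703125, -13.199999809265137], [660.7000122070312, -65.5999984741211], [683.5999755859375, 31.399999618530273], [462.1000061035156, 83.80000305175781]]
```

View pics/w3.png

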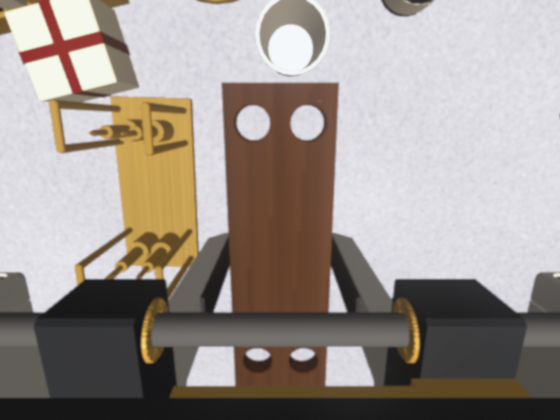

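The stand is on the left of the wrist view: foot plate about columns 110–197, rows 96–266, posts at (150,130) and (150,250). The held board sits square between the fingers, with its far holes at (253,122) and (307,122) and its near holes at (258,354) and (302,354).

```bash
python3 - <<'E'
from h import *
f=np.load("pics/w3.npz");K=f["K"];T=f["T"];im=f["im"].astype(int)
z=243.4-3.7+12
m=((im.sum(-1)<300)&(im[...,0]>im[...,2]+15))
# far holes: contours of bright blobs inside board
hs=[]
for (a,b,c,e) in ((230,98,275,147),(285,98,330,147)):
    s=(im[b:e,a:c].sum(-1)>380).astype(np.uint8)
    k=max(cv2.findContours(s,0,1)[0],key=cv2.contourArea);M=cv2.moments(k);hs.append((a+M['m10']/M['m00'],b+M['m01']/M['m00']))
print(hs)
p=ray(K,T,hs,z)[:,:2];mid=p.mean(0);print(p.round(1),mid)
e=p[0]-p[1];yaw=np.degrees(np.arctan2(e[1],e[0]))-90;print("sep",np.hypot(*e),"yaw",yaw)
y=np.radians(-11.8);print("board centre minus TCP",mid-75*np.array([np.cos(y),np.sin(y)])-[538.5,-152])
near=ray(K,T,[[258,352],[302,352]],z)[:,:2];print(near,mid-near.mean(0))
E
```

```text
[(253.01450063440276, 122.24596701105673), (306.52937976060934, 122.31120783460283)]
[[ 613.5 -153.9]
 [ 607.7 -181.4]] [ 610.58711327 -167.66245615]
sep 28.065781840527183 yaw -11.915063332525534
board centre minus TCP [-1.32794088 -0.32525227]
[[ 474.19425102 -124.79885575]
 [ 468.37520019 -152.35853177]] [139.30238766 -29.08376239]
```

```bash
python3 -m handwheel '.1 .67 0 -.28 .5;.1 .67 0 0 .5;.1 .67 0 0 .5;.1 .67 0 0 .5;.1 .67 0 0 .5;.1 .68 0 0 .5;0 0 -.5 0 .5;0 0 -.5 0 .5;0 0 -.5 0 .5;0 0 -.6 0 .5;0 0 0 0 .5;0 0 0 0 .5'
python3 - <<'E'
from h import *
im,d,K,T=shot("w4");P=cloud(K,T,d)
for n in ("side","scene"):
    from cell import *
    i,_=camera(n);inf=camera_info(n);np.savez(f"pics/{n}4.npz",im=i,K=inf["intrinsics"],T=inf["world_from_camera"]);cv2.imwrite(f"pics/{n}4.png",i[:,:,::-1])
s=cv2.imread("pics/side4.png")[150:290,150:290];w=cv2.imread("pics/w4.png")
o=np.zeros((420,800,3),np.uint8);o[:,:400]=w[:,80:480];o[:400,400:]=cv2.resize(s,(400,400),interpolation=2);cv2.imwrite("pics/c4.png",o)
E
```

```text
clock: 5.75
eef_pos: [562.4, 8.6, 159.2]
eef_rot: [3.141, 0.002, -0.233]
wrist_force: [0.4, -0.2, -0.4]
finger_gap: 59.5
finger_force: 30.0
TCP [562.4   8.6 159.2] yaw -13.3 gap 59.50121126942196 t 5.75
```

View pics/c4.png

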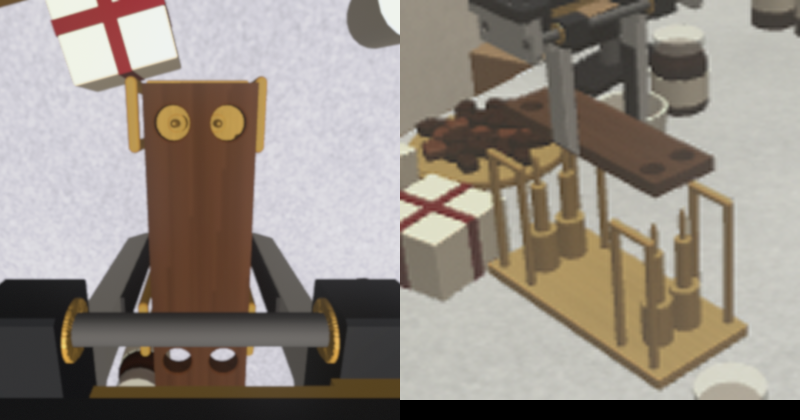

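The side view shows the board level above the posts. In the wrist crop the far post tips are at about (174,123) and (218,123), inside the holes centred at about (173.5,122) and (227,122), so the stand lies slightly left (+y) of the board.

```bash
python3 - <<'E'
from h import *
f=np.load("pics/w4.npz");K=f["K"];T=f["T"];im=f["im"].astype(int)
z=159.2-3.7
# dark tip spots & hole outlines
g=cv2.cvtColor(f["im"],cv2.COLOR_RGB2GRAY)
gold=((im[...,0]-im[...,2]>60)).astype(np.uint8)
hs=[];tips=[]
for (a,b,c,e) in ((232,98,275,147),(285,98,328,147)):
    cs=max(cv2.findContours(gold[b:e,a:c],0,1)[0],key=cv2.contourArea);(x,y),r=cv2.minEnclosingCircle(cs);hs.append((a+x,b+y));print("hole",a+x,b+y,r)
    X,Y,R=int(a+x),int(b+y),11
    s=g[Y-R:Y+R+1,X-R:X+R+1];t=s<np.median(s)-30;v,u=np.nonzero(t);print("tip",u.mean()+X-R,v.mean()+Y-R,t.sum());tips.append((u.mean()+X-R,v.mean()+Y-R))
for zz in(z+6,z+12):print("holes",zz,ray(K,T,hs,zz)[:,:2].round(1).tolist())
for zz in(115,119,122):print("tips",zz,ray(K,T,tips,zz)[:,:2].round(1).tolist())
np.set_printoptions(linewidth=250);print(g[110:136,240:268]);print(g[110:136,288:316])
y=np.radians(-13.3);print("expect from foot plate",(np.array([561,9])+75*np.array([np.cos(y),np.sin(y)])))
E
```

```text
hole 254.21551704406738 122.39655113220215 18.529579162597656
tip 255.66666666666669 122.57575757575756 66
hole 305.20000076293945 122.60000038146973 18.87335968017578
tip 297.21666666666664 122.69999999999999 60
holes 161.5 [[637.2, 4.6], [630.7, -22.3]]
holes 167.5 [[637.1, 4.1], [630.9, -21.9]]
tips 115 [[637.4, 7.2], [630.8, -20.5]]
tips 119 [[637.4, 6.9], [630.9, -20.3]]
tips 122 [[637.4, 6.7], [630.9, -20.2]]
[[ 86 112 135 150 155 158 157 156 155 156 156 157 158 158 157 155 155 155 154 153 152 152 150 141 127 106  87  78]
 [109 135 149 156 158 159 157 156 155 155 154 155 157 157 157 155 155 154 154 152 153 152 152 150 141 123 100  82]
 [129 149 156 159 159 158 158 156 156 154 153 154 156 156 156 154 153 154 153 153 152 153 152 152 148 136 116  92]
 [142 155 159 158 158 159 157 156 155 154 153 153 154 154 152 151 151 150 150 151 151 150 150 150 150 145 131 108]
 [151 157 159 159 158 158 157 156 155 154 153 151 151 150 148 148 147 146 148 149 150 147 145 144 147 149 141 122]
 [155 158 159 159 157 158 157 156 154 153 150 149 148 147 147 147 148 148 148 149 149 145 137 132 136 144 
[... 4651 characters left out ...]
 149 150 151 151 152 153 155 155 156 156 156 156 156 158 159 159 159 158]
 [ 74  75  78  90 114 134 145 148 148 149 149 150 150 150 152 153 154 155 155 156 156 156 157 158 159 159 159 159]
 [ 75  74  75  83 100 122 139 146 148 148 150 152 152 151 151 153 155 156 156 155 156 156 157 158 159 159 159 157]
 [ 75  74  74  77  87 108 129 144 148 151 152 153 152 151 152 154 155 156 156 156 156 155 157 158 159 159 156 150]
 [ 74  75  74  74  78  92 116 136 147 150 152 154 153 151 152 154 155 156 156 155 156 156 157 158 159 157 149 135]
 [ 74  75  74  74  75  81 100 121 137 147 151 153 154 153 153 154 156 156 156 156 155 156 157 158 158 152 136 111]]
expect from foot plate [633.98841546  -8.25373029]
```

```bash
python3 -m handwheel '0 .05 0 0 .5;0 0 -.25 0 .5;0 0 -.25 0 .5;0 0 -.25 0 .5;0 0 -.25 0 .5;0 0 -.25 0 .5;0 0 0 0 .5;0 0 0 0 .5';python3 -m handwheel '0 0 -.25 0 .5;0 0 -.25 0 .5;0 0 -.25 0 .5;0 0 -.25 0 .5;0 0 -.2 0 .5;0 0 0 0 .5;0 0 0 0 .5'
```

```text
clock: 6.57
eef_pos: [562.5, 11.5, 108.7]
eef_rot: [3.141, 0.001, -0.232]
wrist_force: [-0.3, -0.4, -1.8]
finger_gap: 59.2
finger_force: 30.0
clock: 7.15
eef_pos: [562.6, 11.5, 61.0]
eef_rot: [3.141, 0.001, -0.232]
wrist_force: [-0.6, -0.2, -0.6]
finger_gap: 59.4
finger_force: 30.0
```

No contact so far; the board's underside is about 57 mm above the counter. I'll lower the last 7 mm gently.

```bash
python3 -m handwheel '0 0 -.06 0 .5;0 0 -.05 0 .5;0 0 -.04 0 .5;0 0 0 0 .5;0 0 0 0 .5'; python3 -m handwheel '0 0 -.03 0 .5;0 0 0 0 .5;0 0 0 0 .5'
```

```text
clock: 7.57
eef_pos: [562.8, 11.5, 55.5]
eef_rot: [-3.142, -0.0, -0.232]
wrist_force: [-0.1, -0.1, -0.7]
finger_gap: 59.4
finger_force: 30.0
clock: 7.82
eef_pos: [562.8, 11.5, 54.2]
eef_rot: [3.142, 0.0, -0.232]
wrist_force: [1.0, 0.4, -1.2]
finger_gap: 59.7
finger_force: 30.0
```

```bash
python3 -m handwheel '0 0 -.02 0 .5;0 0 0 0 .5;0 0 0 0 .5';python3 -m handwheel '0 0 -.02 0 .5;0 0 0 0 .5;0 0 0 0 .5'
```

```text
clock: 8.07
eef_pos: [562.9, 11.5, 53.8]
eef_rot: [-3.142, -0.0, -0.232]
wrist_force: [-2.3, 0.0, 3.8]
finger_gap: 59.7
finger_force: 30.0
clock: 8.32
eef_pos: [562.9, 11.5, 53.8]
eef_rot: [-3.142, -0.001, -0.232]
wrist_force: [-6.7, -0.8, 14.0]
finger_gap: 59.5
finger_force: 30.0
```

```bash
python3 -m handwheel '0 0 .02 0 .4;0 0 0 0 .25;0 0 0 0 .1;0 0 0 0 .1;0 0 0 0 .1;0 0 0 0 .1' ; python3 -m handwheel '0 0 .3 0 .1;0 0 .6 0 .1;0 0 .8 0 .1;0 0 .8 0 .1;0 0 .8 0 .1;0 0 .8 0 .1;0 0 .4 0 .1;0 0 0 0 .1;0 0 0 0 .1'
python3 - <<'E'
from h import *
from cell import *
im,d,K,T=shot("w5")
i,_=camera("side");s=np.ascontiguousarray(i[150:290,150:290,::-1]);w=cv2.imread("pics/w5.png")
o=np.zeros((420,800,3),np.uint8);o[:,:400]=w[:,80:480];o[:400,400:]=cv2.resize(s,(400,400),interpolation=2);cv2.imwrite("pics/c5.png",o)
E
```

```text
clock: 8.82
eef_pos: [562.7, 11.5, 53.3]
eef_rot: [3.142, 0.0, -0.232]
wrist_force: [0.8, 0.1, -0.8]
finger_gap: 84.2
finger_force: 0.0
clock: 9.57
eef_pos: [562.8, 11.5, 234.4]
eef_rot: [-3.141, -0.002, -0.232]
wrist_force: [-0.4, 0.2, -0.2]
finger_gap: 84.1
finger_force: 0.0
TCP [562.8  11.5 234.4] yaw -13.3 gap 84.11781900217922 t 9.5667
```

View pics/c5.png

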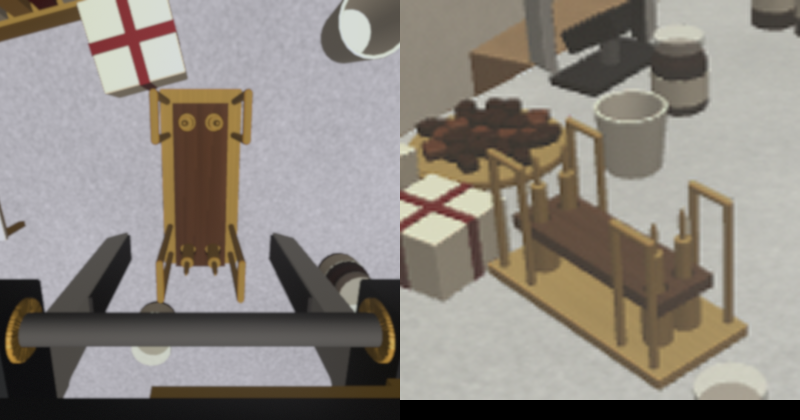

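The lower board lies flat on the lower step, all four posts through it: wrist crop tips (187,123), (214,123), (187,262), (215,262), and level in the side view. On to the riser.

```bash
python3 -m handwheel '-.2 .75 0 .08 0;-.2 .75 0 .08 0;-.2 .75 0 .08 0;-.2 .75 0 .08 0;-.2 .75 0 .08 0;-.2 .75 0 .08 0;-.2 .75 0 .08 0;-.2 .75 0 .08 0;-.2 .75 0 .08 0;-.2 .75 0 .08 0;-.2 .75 0 .08 0;0 0 0 0 0';python3 -m handwheel '0 0 0 0 0;0 0 0 0 0'
python3 - <<'E'
from h import *
im,d,K,T=shot("w6");P=cloud(K,T,d)
m=(im.sum(-1)<300)&(im[...,0]>im[...,2]+8)&(P[...,2]<25)&(P[...,2]>-5)&(d>0)
c,r=rect(m,K,T,12);print(c.min(0),c.max(0),r,cv2.boxPoints(r).round(1).tolist())
E
```

```text
clock: 10.67
eef_pos: [472.6, 345.3, 231.7]
eef_rot: [3.141, 0.002, -0.151]
wrist_force: [-0.3, 0.5, 0.1]
finger_gap: 93.9
finger_force: 0.0
clock: 10.83
eef_pos: [474.6, 340.9, 232.4]
eef_rot: [3.14, 0.001, -0.155]
wrist_force: [0.4, 0.2, -0.4]
finger_gap: 93.8
finger_force: 0.0
TCP [474.6 340.9 232.4] yaw -8.9 gap 93.77219210101246 t 10.8333
[  0 221] [134 309] ((411.91766357421875, 639.1044311523438), (181.910888671875, 112.48762512207031), 56.93693161010742) [[315.20001220703125, 593.5999755859375], [409.3999938964844, 532.2000122070312], [508.70001220703125, 684.5999755859375], [414.3999938964844, 746.0]]
```

View pics/w6.png

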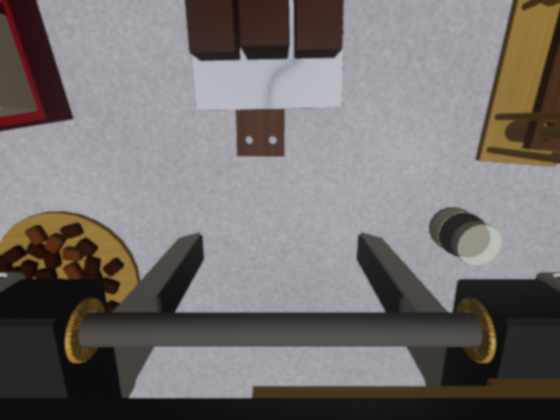

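The upper board's end is at columns 236–284, rows 110–156 with small holes at (249,140) and (272,140), poking out of the riser front (row 108). The path is clear.

```bash
python3 - <<'E'
from h import *
f=np.load("pics/w6.npz");K=f["K"];T=f["T"];im=f["im"].astype(int)
m=np.zeros(im.shape[:2],bool);m[111:165,225:295]=((im.sum(-1)<260)&(im[...,0]>im[...,2]+8))[111:165,225:295]
c,r=rect(m,K,T,12);print(r,cv2.boxPoints(r).round(1).tolist())
print("front edge",ray(K,T,[[195,109],[341,106]],50).round(1))
E
```

```text
((536.9088134765625, 355.12164306640625), (57.52898406982422, 53.20092010498047), 81.11692810058594) [[506.20001220703125, 330.79998779296875], [558.7000122070312, 322.6000061035156], [567.5999755859375, 379.3999938964844], [515.0999755859375, 387.6000061035156]]
front edge [[574.8 418.6  50. ]
 [553.1 259.7  50. ]]
```

```bash
python3 -m handwheel '.75 .18 0 0 0;.75 .18 0 0 0;0 0 -.8 0 0;0 0 -.8 0 0;0 0 -.8 0 0;0 0 -.8 0 0;0 0 -.8 0 0;0 0 -.8 0 0;0 0 -.5 0 0;0 0 -.3 0 0;0 0 0 0 0;0 0 0 0 0';python3 - <<'E'
from h import *
shot("w7")
E
```

```text
clock: 11.88
eef_pos: [535.3, 355.4, 10.1]
eef_rot: [-3.141, -0.0, -0.156]
wrist_force: [0.4, 1.1, 0.0]
finger_gap: 94.1
finger_force: 0.0
TCP [535.3 355.4  10.1] yaw -8.9 gap 94.11281080639719 t 11.8833
```

```bash
python3 -m handwheel '0 0 -.16 0 0;0 0 0 0 0;0 0 0 0 .3;0 0 0 0 .5;0 0 0 0 .5;0 0 0 0 .5;0 0 0 0 .5;0 0 0 0 .5;0 0 0 0 .5' 25; python3 -m handwheel '-.2 .03 0 0 .5;-.4 .063 0 0 .5;-.4 .063 0 0 .5;-.4 .063 0 0 .5;-.4 .063 0 0 .5;-.4 .063 0 0 .5;-.4 .063 0 0 .5;-.4 .063 0 0 .5;-.4 .063 0 0 .5;-.4 .063 0 0 .5;-.4 .063 0 0 .5;-.2 .03 0 0 .5' 30;python3 -m handwheel '0 0 0 0 .5;0 0 0 0 .5'
```

```text
clock: 12.68
eef_pos: [534.8, 355.9, 3.2]
eef_rot: [-3.141, -0.0, -0.155]
wrist_force: [-1.2, 0.4, 0.7]
finger_gap: 58.9
finger_force: 25.0
clock: 13.68
eef_pos: [357.0, 383.7, 3.2]
eef_rot: [3.142, 0.0, -0.154]
wrist_force: [0.3, 0.1, -0.7]
finger_gap: 59.6
finger_force: 30.0
clock: 13.85
eef_pos: [358.7, 383.6, 3.2]
eef_rot: [-3.141, -0.0, -0.154]
wrist_force: [-0.1, 0.5, -0.4]
finger_gap: 59.6
finger_force: 30.0
```

```bash
python3 -m handwheel '0 0 0 0 .35;0 0 0 0 .15;0 0 0 0 0;0 0 0 0 0;0 0 .3 0 0;0 0 .8 0 0;0 0 .8 0 0;0 0 .8 0 0;.6 -.09 .8 0 0;.6 -.09 .8 0 0;.53 -.08 .7 0 0;0 0 0 0 0'
python3 -m handwheel '0 0 0 0 0;0 0 0 0 0'
python3 - <<'E'
from h import *
im,d,K,T=shot("w8");P=cloud(K,T,d)
m=(im.sum(-1)<260)&(im[...,0]>im[...,2]+8)&(P[...,2]<25)&(P[...,2]>-5)&(d>0);m[:,:230]=0;m[:,340:]=0;m[275:]=0
c,r=rect(m,K,T,12);print(c.min(0),c.max(0),r,cv2.boxPoints(r).round(1).tolist())
E
```

```text
clock: 14.85
eef_pos: [432.0, 373.2, 209.9]
eef_rot: [-3.135, -0.007, -0.157]
wrist_force: [-0.2, 0.1, 1.2]
finger_gap: 94.1
finger_force: 0.0
clock: 15.02
eef_pos: [427.5, 372.8, 202.8]
eef_rot: [3.141, 0.001, -0.155]
wrist_force: [-0.3, 0.2, -0.7]
finger_gap: 93.8
finger_force: 0.0
TCP [427.5 372.8 202.8] yaw -8.9 gap 93.8297507905828 t 15.0167
[255 104] [305 257] ((427.2374572753906, 371.80804443359375), (57.418399810791016, 185.73516845703125), 80.98377990722656) [[331.0, 358.0], [514.5, 328.8999938964844], [523.5, 385.6000061035156], [340.0, 414.70001220703125]]
```

```bash
python3 -m handwheel '0 -.02 -.6 0 0;0 0 -.8 0 0;0 0 -.8 0 0;0 0 -.8 0 0;0 0 -.8 0 0;0 0 -.6 0 0;0 0 -.4 0 0;0 0 -.16 0 0;0 0 0 0 0;0 0 0 0 0'; python3 -m handwheel '0 0 0 0 .3;0 0 0 0 .5;0 0 0 0 .5;0 0 0 0 .5;0 0 0 0 .5;0 0 0 0 .5;0 0 0 0 .5' 25
```

```text
clock: 15.9
eef_pos: [427.8, 372.5, 5.1]
eef_rot: [3.142, 0.0, -0.155]
wrist_force: [-0.9, 0.0, 0.4]
finger_gap: 94.2
finger_force: 0.0
clock: 16.48
eef_pos: [428.0, 372.3, 4.9]
eef_rot: [-3.141, -0.0, -0.155]
wrist_force: [-0.4, -1.1, 3.1]
finger_gap: 59.8
finger_force: 25.0
```

```bash
python3 -m handwheel '0 0 .2 0 .5;0 0 .4 0 .5;0 0 .6 0 .5;0 0 .8 0 .5;0 0 .8 0 .5;0 0 .8 0 .5;0 0 .8 0 .5;0 0 .8 0 .5;0 0 .6 0 .5;0 0 .2 0 .5;0 0 0 0 .5' 30;  python3 -m handwheel '.28 -.75 0 -.08 .5;.28 -.75 0 -.08 .5;.28 -.75 0 -.08 .5;.28 -.75 0 -.08 .5;.28 -.75 0 -.08 .5;.28 -.75 0 -.08 .5;.28 -.75 0 -.08 .5;.28 -.75 0 -.08 .5;.28 -.75 0 -.08 .5;.28 -.75 0 -.08 .5;.28 -.75 0 -.08 .5;.28 -.75 0 0 .5';python3 -m handwheel '0 0 -.4 0 .5;0 0 -.5 0 .5;0 0 -.5 0 .5;0 0 -.4 0 .5;0 0 0 0 .5;0 0 0 0 .5;0 0 0 0 .5'
cat > m.py <<'E'
from h import *
import sys
def blobs(name,off):
    im,d,K,T=shot(name);g=cv2.cvtColor(np.load(f"pics/{name}.npz")["im"],cv2.COLOR_RGB2GRAY)
    return im,g,K,T
im,g,K,T=blobs(sys.argv[1],4.9)
gold=((im[...,0]-im[...,2]>60)).astype(np.uint8)
for c in cv2.findContours(gold[60:200,235:325],0,1)[0]:
    if cv2.contourArea(c)>20:(x,y),r=cv2.minEnclosingCircle(c);print("gold",round(x+235,1),round(y+60,1),round(r,1),cv2.contourArea(c))
w=cv2.imread(f"pics/{sys.argv[1]}.png");o=cv2.resize(w[80:170,220:340],(800,600),interpolation=2);cv2.imwrite(f"pics/{sys.argv[1]}c.png",o)
E
python3 m.py w9
```

```text
clock: 17.4
eef_pos: [428.3, 372.6, 246.5]
eef_rot: [-3.139, -0.002, -0.155]
wrist_force: [0.3, -0.3, -2.1]
finger_gap: 59.7
finger_force: 30.0
clock: 18.4
eef_pos: [562.0, 10.7, 242.3]
eef_rot: [3.141, 0.003, -0.232]
wrist_force: [0.1, 0.7, -1.4]
finger_gap: 59.7
finger_force: 30.0
clock: 18.98
eef_pos: [562.4, 12.3, 172.8]
eef_rot: [3.142, 0.0, -0.232]
wrist_force: [-0.5, 0.1, -0.9]
finger_gap: 59.7
finger_force: 30.0
TCP [562.4  12.3 172.8] yaw -13.3 gap 59.73098061061326 t 18.9833
gold 257.5 121.5 7.6 98.5
gold 303.5 122.0 9.1 144.5
```

View pics/w9c.png

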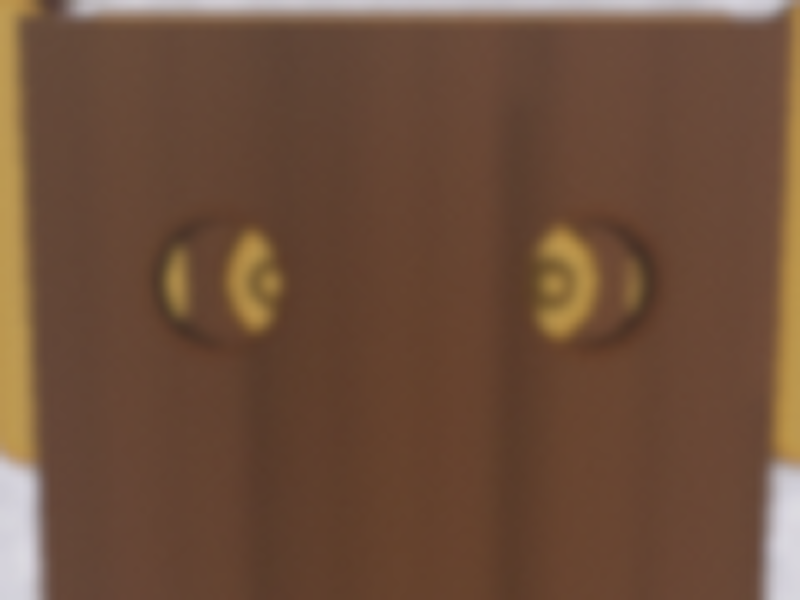

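The crop shows the two far posts through the small holes: hole centres at about crop (220,283) and (594,284), post tips at (268,283) and (553,284), so they are nearly in line with each other.

```bash
python3 - <<'E'
from h import *
f=np.load("pics/w9.npz");K=f["K"];T=f["T"]
h=ray(K,T,[[253,122.5],[309.1,122.6]],172.8-4.9+12)[:,:2];t=ray(K,T,[[260.2,122.5],[303,122.6]],119)[:,:2]
print(h,t);dm=t.mean(0)-h.mean(0);y=np.radians(-13.3);print(dm,"along",dm@[np.cos(y),np.sin(y)],"across",dm@[-np.sin(y),np.cos(y)])
for q in(h,t):e=q[0]-q[1];print(np.hypot(*e),np.degrees(np.arctan2(e[1],e[0]))-90)
E
```

```text
[[637.24415533   8.68358133]
 [630.37908813 -20.1680736 ]] [[636.95890685   8.54161806]
 [629.84877227 -21.26899742]]
[-0.40778217 -0.62144354] along -0.25388207207748387 across -0.698585906706558
29.657160015698484 -13.38427641545941
30.64680749082436 -13.41499337014345
```

```bash
python3 -m handwheel '-.01 -.015 -.2 0 .5;0 0 -.25 0 .5;0 0 -.25 0 .5;0 0 -.2 0 .5;0 0 -.15 0 .5;0 0 -.1 0 .5;0 0 -.1 0 .5;0 0 0 0 .5;0 0 0 0 .5'; python3 -m handwheel '0 0 -.1 0 .5;0 0 -.1 0 .5;0 0 -.1 0 .5;0 0 -.08 0 .5;0 0 0 0 .5;0 0 0 0 .5'
```

```text
clock: 19.78
eef_pos: [562.0, 11.7, 122.7]
eef_rot: [3.142, -0.0, -0.232]
wrist_force: [0.2, -0.4, -0.9]
finger_gap: 59.4
finger_force: 30.0
clock: 20.28
eef_pos: [561.9, 11.7, 107.2]
eef_rot: [3.142, 0.0, -0.232]
wrist_force: [0.1, 0.3, -0.8]
finger_gap: 59.6
finger_force: 30.0
```

```bash
python3 -m handwheel '0 0 -.06 0 .5;0 0 -.05 0 .5;0 0 -.03 0 .5;0 0 0 0 .5;0 0 0 0 .5'; python3 -m handwheel '0 0 -.03 0 .5;0 0 0 0 .5;0 0 0 0 .5';python3 -m handwheel '0 0 -.02 0 .5;0 0 0 0 .5;0 0 0 0 .5'
```

```text
clock: 20.7
eef_pos: [561.9, 11.7, 101.8]
eef_rot: [3.142, 0.0, -0.232]
wrist_force: [0.5, -0.0, -1.1]
finger_gap: 59.3
finger_force: 30.0
clock: 20.95
eef_pos: [562.0, 11.7, 100.6]
eef_rot: [-3.142, 0.0, -0.232]
wrist_force: [0.5, -0.2, -1.3]
finger_gap: 59.3
finger_force: 30.0
clock: 21.2
eef_pos: [562.0, 11.7, 99.9]
eef_rot: [-3.142, -0.0, -0.232]
wrist_force: [0.0, 0.9, -0.4]
finger_gap: 59.7
finger_force: 30.0
```

```bash
python3 -m handwheel '0 0 -.02 0 .5;0 0 0 0 .5;0 0 0 0 .5';python3 -m handwheel '0 0 -.01 0 .5;0 0 0 0 .5;0 0 0 0 .5'
```

```text
clock: 21.45
eef_pos: [562.1, 11.7, 99.8]
eef_rot: [-3.142, -0.001, -0.232]
wrist_force: [-4.3, 0.1, 8.0]
finger_gap: 59.4
finger_force: 30.0
clock: 21.7
eef_pos: [562.1, 11.7, 99.8]
eef_rot: [-3.141, -0.001, -0.232]
wrist_force: [-5.7, -0.1, 11.5]
finger_gap: 59.3
finger_force: 30.0
```

Seated at the expected height with light contact. Releasing, retreating and checking.

```bash
python3 -m handwheel '0 0 .02 0 .4;0 0 0 0 .25;0 0 0 0 .1;0 0 0 0 .1;0 0 0 0 .1;0 0 0 0 .1' ; python3 -m handwheel '0 0 .3 0 .1;0 0 .6 0 .1;0 0 .8 0 .1;0 0 .8 0 .1;0 0 .8 0 .1;0 0 .6 0 .1;0 0 0 0 .1;0 0 0 0 .1'
python3 - <<'E'
from h import *
from cell import *
im,d,K,T=shot("w10")
i,_=camera("side");s=np.ascontiguousarray(i[150:290,150:290,::-1]);w=cv2.imread("pics/w10.png")
o=np.zeros((420,800,3),np.uint8);o[:,:400]=w[:,80:480];o[:400,400:]=cv2.resize(s,(400,400),interpolation=2);cv2.imwrite("pics/c10.png",o)
E
```

```text
clock: 22.2
eef_pos: [561.9, 11.7, 99.3]
eef_rot: [3.142, 0.0, -0.232]
wrist_force: [-0.1, -0.2, 0.8]
finger_gap: 84.0
finger_force: 0.0
clock: 22.87
eef_pos: [562.2, 11.7, 257.2]
eef_rot: [-3.141, -0.003, -0.232]
wrist_force: [-0.0, -0.4, -0.6]
finger_gap: 84.9
finger_force: 0.0
TCP [562.2  11.7 257.2] yaw -13.3 gap 84.92341967431388 t 22.8667
```

View pics/c10.png

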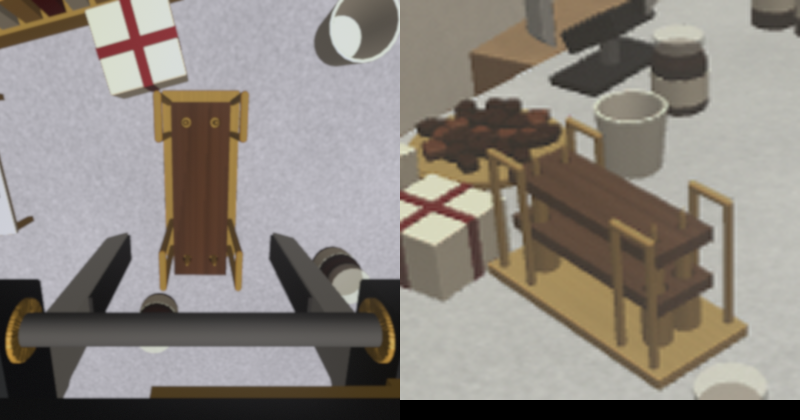

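Both boards lie flat and parallel on their steps, with the four tips through the upper board (wrist crop (186,122), (215,122), (186,260), (215,260)). The neighbouring goods are undisturbed.

```bash
python3 -c "from cell import sign_off; print(sign_off())"
```

```text
the job is handed in; nothing more can be done
None
```

I put the lower board on the lower step, then drew out, set down, regrasped and lowered the upper board onto the upper step; the final pictures show both lying flat, and I handed the job in at about 23 s.

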